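# Find the heavy side of a blower wheel and hold it down

### The arm

A 6-joint arm with a two-finger parallel gripper is mounted at the origin on the work surface; the furniture and walls round the work are solid. World frame = base frame: x ahead of the robot, y to its left, z up, the work surface at z = 0. Lengths are in m, angles in rad, forces in N, time in s.
With the tool pointing down it reaches from about 0.275 to 1 m from the base axis. Payload 8.4 kg.
Tool frame: the origin (TCP) lies on the centre line of the jaws, within the pads' length; the fingertips stand 17 mm ahead of it and the grasp point (between the pads) lies 2 mm behind it (bot.tcp_to_tips is the z of the fingertips in the tool frame, in m); z points along the fingers, y is the line along which they close (so a half turn about z gives the same grasp; the last joint's range is limited). The gripper opens to 85 mm and grips with 20 to 120 N. Pads are 22 mm wide; open, the fingers measure 114 mm over their backs; the gripper's body (76 mm by 85 mm) begins 54 mm behind the grasp point. The pads swing forward as they close: fully open they stand 13 mm farther back than shut.
Start: joints at [-0.002, 0.353, 1.633, -0, 1.155, -0.002], TCP at [0.625, -0, 0.248] pointing down, gripper open.
Joint ranges: [-2.63, 2.63], [-0.92, 2.1], [0.06, 2.66], [-1.3, 4.44], [0, 2.69], [-3.02, 3.02]. Speed limits (rad/s): [2.22, 2.22, 2.79, 3.14, 3.14, 3.14].

### API

Orientations are given as a unit quaternion [x, y, z, w].
In Python, from workcell import bot, hand, kinematics, get_obs, vision, hand_in gives the robot as it stands. The module is installed in compiled form; this text tells all that it offers. Calls block until the motion is done:
- bot.reach(position, orientation): joint-space move of the TCP to a pose.
- bot.servo_line(position, ori=None, velocity=0.15): straight line of the TCP; ori=None keeps the orientation; velocity is the mean speed in m/s.
- bot.goto_joints(angles): joint-space move.
- hand.move_gripper(opening, strength=None): finger opening in m; strength is the grip in N (None keeps the last); returns when the fingers have stopped.
- bot.dwell(seconds).
- kinematics.solve_ik(position, orientation): joint angles nearest the present ones, or None.
- get_obs(): the state.
- vision.read_camera(name): name is "scene" or "top" or "wrist"; returns a dict with "frame" (480x640x3 uint8, red, green, blue), "intrinsics" (3x3 intrinsics, pixels), "dist" ([k1, k2, p1, p2, k3] as OpenCV has them; the pictures are not rectified), "view" (4x4, takes a point from world to camera coordinates). Camera axes: x right, y down, z forward; pixel columns grow to the right and rows downward; lengths in m; the calibration is good to about 2 mm. A picture is of the moment at which its call begins. There is no depth.
A pose or a line that the arm cannot do raises bot.IKError and nothing moves.
- hand_in(): hands the job in; it is judged then, once.
The state is a dict: "time_s": time; "joint_pos": joint angles; "joint_vel": joint speeds; "joint_efforts": joint torques, N m; "position": TCP position; "orientation": TCP orientation; "wrist_force": force on the tool from outside, world axes, zero at the start; "ft_torque": the same for the moment, N m; "gripper_width": finger opening in m; "grip_force": force on a finger pad.
Only numpy, scipy, OpenCV 4.12 (cv2) and the standard library are available. Lean on these libraries where they do the work, as an engineer would, in place of code of your own. Each camera call takes 0.05 s, during which the arm holds its last target. There are 200 camera calls.

### The job

The blower wheel on the balancing stand is heavier on one side, which cannot be seen. Turn it by its crank handle through one whole turn and feel where the heavy side is, then bring the heavy side straight down and finish still gripping the crank handle, holding the wheel still there, so that the light side on top can be marked. Leave the mug, the solder spool and the screw tray where they stand.

Things in the scene. Friction and masses are not known exactly. Their poses are not given: they have to be found in the camera images.
- stand: Balancing stand, fixed to the worktop: dark steel base plate 150 x 130 x 12 mm, two aluminium bearing posts 50 mm wide, round bearings on top up to 145 mm high. Origin: centre of the base plate's underside. x runs level along the axle from crank to wheel, z up. The crank end (-x) faces the robot, yaw up to 20 degrees either way. The front post begins 61 mm before the origin.
- axle (a point): Fixed point on the axle line, 125 mm above the worktop, 140 mm before the stand's origin (-x): the centre of the circle of 50 mm radius on which the middle of the crank handle travels. Axes as the stand's.
- hub (a point): Middle of the aluminium vaned wheel (134 mm diameter, 38 mm thick), on the axle between the posts. A hidden heavy spot in it, 42 mm off the axle, sits at any angle from the crank handle, new each time; all else is balanced. It adds up to 3.9 to 5.3 N at the handle: turning is hardest when it rises past axle height, easiest when it sinks past it; neither at top and bottom.
- crank_handle: Black plastic sleeve, 22 mm diameter, 60 mm long, its length along the axle. It spins freely on its pin, so it can be gripped from above and carried all round without turning the gripper. Origin: middle of its length, on its own axis, 75 to 175 mm above the worktop. The crank arm and its boss (24 mm diameter, on the axle) start 31 mm behind that middle, toward the wheel; else clear.
- wheel (a joint): Turn of wheel and crank together, rad; no stop within six turns. 0: crank handle straight up; starts within 0.6 of it. Grows clockwise as seen from the robot: the handle lies at (y, z) = 50 mm x (-sin q, cos q) from point axle, in its axes. Bearings drag with a constant 0.29 N m (5.8 N at the handle), so the wheel stays where it is left.
- mug: Mug 74 x 110 x 88 mm, bystander to the left of the stand. Origin: centre of its underside.
- solder_spool: Reel of solder wire, 58 mm diameter, 52 mm high, bystander to the right. Origin: centre of its underside.
- screw_tray: Small tray with screws, 91 x 136 x 35 mm, bystander to the right. Origin: centre of its underside.

How it is judged:
On the way:
1. the wheel has been turned through a whole turn, either way round ((value of joint wheel above 5.6 rad or value of joint wheel below -5.6 rad)).
At the end, for the whole second after the job is handed in: The heavy spot hangs below the axle, within 23 degrees of straight down; the wheel stands still; the fingers are still on the crank handle (more than 1 N) (y of heavy_spot in the frame of stand between -0.0164 and 0.0164 m and height (world z) of heavy_spot below 0.1 m and velocity of joint wheel between -0.1 and 0.1 rad/s and contact force between the fingers and crank_handle above 1 N); the arm keeps its last pose, push and grip.
It fails at once if the mug, the solder spool or the screw tray is moved more than 30 mm (distance of any of mug, solder_spool, screw_tray from where it was at the start of the episode above 0.03 m).
It also fails if it takes over 61 s, if anything falls off the work surface, if the arm or the gripper's body presses on something with over 40 N, if the wrist force passes 120 N, or if a joint passes its speed limit or range.

## Working session

There is one attempt and no reset: what is moved stays moved. The work goes in short steps, each a Python script; the robot and the scene stay as the last script left them, time stands still between calls to the robot, and variables do not carry over. Pictures are saved under pics/ and viewed, at most 10 in all, crops included, and the job is handed in when it is done.

```bash
mkdir -p pics; python3 - <<'E'
from workcell import vision,get_obs
import cv2,numpy as np
for n in ["scene","top"]:
    c=vision.read_camera(n); cv2.imwrite(f"pics/{n}0.png",c["frame"][:,:,::-1]); np.savez(n+".npz",**{k:np.array(v) for k,v in c.items()})
    v=c["view"]; print(n,np.round(-v[:3,:3].T@v[:3,3],3),np.round(v[2,:3],3),c["intrinsics"][0],c["dist"])
o=get_obs();print(o)
E
```

```text
scene [-0.119 -0.669  0.884] [ 0.537  0.556 -0.635] [518.67736253   0.         326.73629064] [0.00484585 0.         0.         0.         0.        ]
top [ 0.44  -0.017  1.435] [ 0.078  0.015 -0.997] [485.64523914   0.         331.03214283] [-0.11114758  0.          0.          0.          0.        ]
{'time_s': 0.1, 'joint_pos': array([-2.42852964e-03,  3.53579645e-01,  1.63406934e+00, -1.93821395e-05,
        1.15520167e+00, -2.40214984e-03]), 'joint_vel': array([ 1.90336912e-03, -1.83821712e-03, -3.18402676e-03,  1.84703195e-04,
        1.54100324e-03, -9.09413984e-05]), 'joint_efforts': array([ 4.27485766e-04, -6.06356549e+01, -3.42817569e+01, -7.40920814e-05,
        3.91241178e-03, -4.99377973e-05]), 'position': array([ 6.24587591e-01, -2.26034532e-05,  2.47632171e-01]), 'orientation': array([ 7.07113197e-01,  7.07100085e-01, -4.49980136e-04, -4.39593606e-04]), 'wrist_force': array([-0.22808258,  0.18350147,  0.34296033]), 'ft_torque': array([ 0.03371769,  0.01661224, -0.01055604]), 'grip_force': 0.0, 'gripper_width': 0.08508877435029669}
```

View pics/scene0.png

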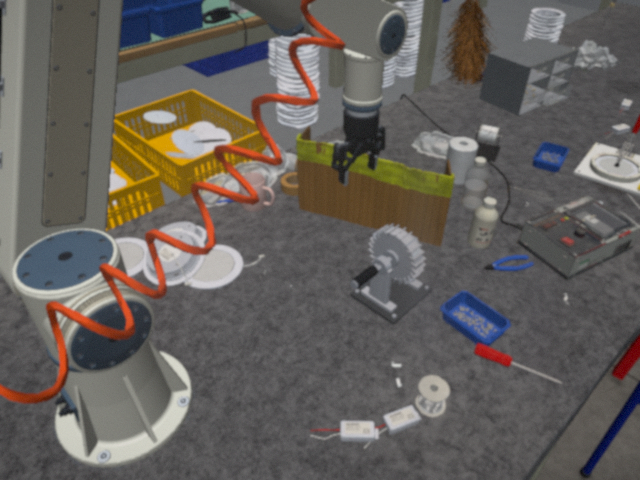

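View pics/top0.png

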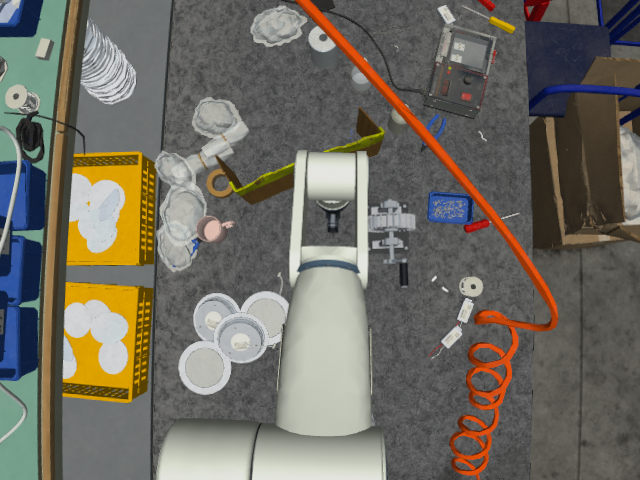

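The scene view shows the stand's handle at about (367,275). In the top view the handle is at (403,274), with the wheel at (392,218), the spool at (471,287), the tray at (450,208) and the mug at (212,228). Next I'll mask the handle and triangulate it.

```bash
cat > h.py <<'E'
import numpy as np,cv2
def load(n): return dict(np.load(n+".npz"))
def ray(c,p):
    u=cv2.undistortPoints(np.array([[p]],float),c["intrinsics"],c["dist"])[0,0]
    R=c["view"][:3,:3]; d=R.T@np.array([u[0],u[1],1]); return -R.T@c["view"][:3,3], d/np.linalg.norm(d)
def plane(c,p,z):
    o,d=ray(c,p); return o+d*(z-o[2])/d[2]
def tri(c1,p1,c2,p2):
    a,d=ray(c1,p1); b,e=ray(c2,p2); s=np.linalg.lstsq(np.c_[d,-e],b-a,rcond=None)[0]
    P,Q=a+d*s[0],b+e*s[1]; return (P+Q)/2,np.linalg.norm(P-Q)
E
python3 - <<'E'
from h import *
res={}
for n,(x0,x1,y0,y1) in {"scene":(345,385,258,295),"top":(390,415,258,292)}.items():
    c=load(n); f=c["frame"][y0:y1,x0:x1]; m=(f.max(2)<40).astype(np.uint8)
    k,l,s,ce=cv2.connectedComponentsWithStats(m); i=1+s[1:,4].argmax(); 
    ys,xs=np.where(l==i); r=cv2.minAreaRect(np.c_[xs,ys].astype(np.float32))
    b=cv2.boxPoints(r)+[x0,y0]; p=ce[i]+[x0,y0]; print(n,p,s[i],r[1]); print(b.round(1).tolist()); res[n]=(c,p)
print(tri(*res["scene"],*res["top"]))
a=load("scene")["frame"][210:330,330:450]; t=load("top")["frame"][180:300,340:460]
cv2.imwrite("pics/crop.png",cv2.resize(np.hstack([a,t])[:,:,::-1],(800,400),interpolation=cv2.INTER_CUBIC))
E
```

```text
scene [366.81818182 276.39772727] [14 10 18 17 88] (7.0, 20.60000228881836)
[[356.2, 278.9], [372.6, 266.5], [376.8, 272.1], [360.4, 284.5]]
top [401.07692308 274.27692308] [10  6  4 22 65] (21.0, 3.0)
[[400.0, 264.0], [403.0, 264.0], [403.0, 285.0], [400.0, 285.0]]
(array([ 0.45802573, -0.18359147,  0.16636607]), np.float64(0.0063279499649243455))
```

View pics/crop.png

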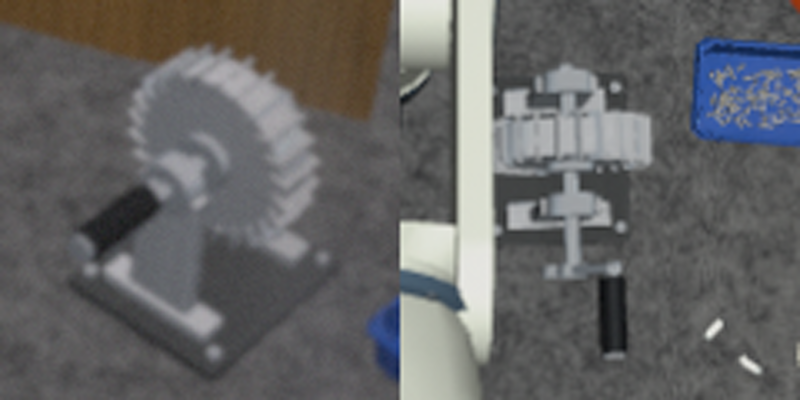

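The crop shows the handle pointing up and to the right of the axle (top-view pixels (404,263) to (404,286)). The axle line runs through (391,258) and (390.5,204). The base-plate corners in the scene view are at about (351.6,294.5), (393.6,322.5) and (431,289).

```bash
python3 - <<'E'
from h import *
s,t=load("scene"),load("top")
P=[plane(s,p,.012) for p in [(351.6,294.5),(393.6,322.5),(431,289)]]
print(np.round(P,4),np.linalg.norm(P[0]-P[1]),np.linalg.norm(P[1]-P[2]))
A,B=plane(t,(391,258),.125),plane(t,(390.6,204),.125); print("axle",A,B,np.arctan2((B-A)[1],(B-A)[0]))
c=(P[0]+P[2])/2; print("plate centre",c,"yaw",np.arctan2(*(P[2]-P[1])[1::-1]), np.arctan2((P[0]-P[1])[1],(P[0]-P[1])[0])-np.pi/2)
H,e=tri(s,(366.5,275.5),t,(403.9,274.7)); print("handle",H,e)
for p in [(403.9,263),(403.9,286.5)]: print(plane(t,p,H[2]))
for n,p in dict(spool=(471,287),tray=(450,208),mug=(212,228)).items(): print(n,plane(t,p,.03))
E
```

```text
[[ 0.5145 -0.0989  0.012 ]
 [ 0.5208 -0.2223  0.012 ]
 [ 0.6647 -0.2147  0.012 ]] 0.12352299446223793 0.14405518844732482
axle [ 0.49974452 -0.15912856  0.125     ] [ 0.64683757 -0.15706038  0.125     ] 0.014059453498876441
plate centre [ 0.58962455 -0.15677072  0.012     ] yaw 0.052773132175519044 0.05102876086074071
handle [ 0.45518527 -0.18816994  0.17405567] 0.0013600847853005493
[ 0.48504093 -0.18747226  0.17405567]
[ 0.42418498 -0.18792699  0.17405567]
spool [ 0.42331543 -0.40306037  0.03      ]
tray [ 0.65309158 -0.34185147  0.03      ]
mug [0.58345699 0.35536569 0.03      ]
```

```bash
cat >> h.py <<'E'
YAW=0.035
ORI=[np.cos(YAW/2),np.sin(YAW/2),0,0]
AX=np.array([0.451,-0.1605,0.125]); GS=-0.017   # axle point; grasp shift along the handle
EX=np.array([np.cos(YAW),np.sin(YAW),0]); EY=np.array([-np.sin(YAW),np.cos(YAW),0]); EZ=np.array([0,0,1.])
def pose(q,r=.05): return AX+GS*EX+r*(-np.sin(q)*EY+np.cos(q)*EZ)-[0,0,.002]
def off(p):
    d=np.array(p)+[0,0,.002]-AX; return d@EX,d@EY,d@EZ
def tang(q): return -np.cos(q)*EY-np.sin(q)*EZ
def rad(q): return -np.sin(q)*EY+np.cos(q)*EZ
E
python3 - <<'E'
from h import *
from workcell import *
p=pose(.57)
hover=p+[0,0,.09]
bot.reach(hover,ORI); o=get_obs(); print(o["joint_pos"].round(2),o["time_s"])
c=vision.read_camera("wrist"); cv2.imwrite("pics/w.png",c["frame"][:,:,::-1])
np.savez("wrist.npz",**{k:np.array(v) for k,v in c.items()})
E
```

```text
[-0.41  0.11  1.94  0.    1.1   1.12] 1.15
```

View pics/w.png

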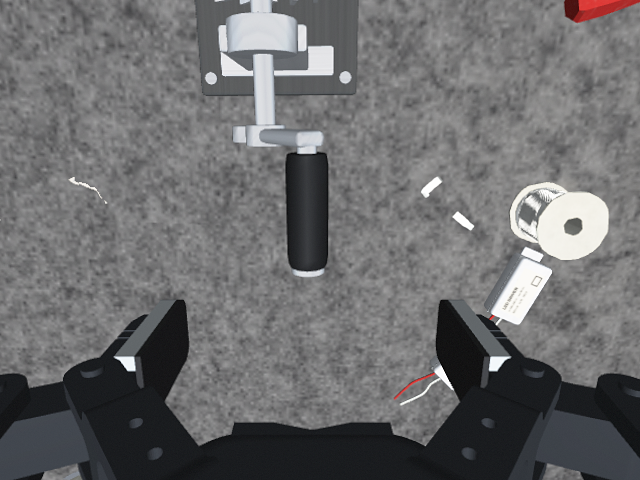

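The wrist view shows the handle centred at (307,212), with its ends at rows 152 and 272. The axle runs from about (264,60) to (265,125), and the front plate screws are at (210,78) and (345,77). The spool is well clear.

```bash
python3 - <<'E'
from h import *
w=load("wrist"); P=lambda p,z: plane(w,p,z)
print("handle ends",P((307,152),.168),P((307,272),.168))
print("axle",P((263.5,60),.125),P((265,125),.125))
print("front screws",P((210,78),.014),P((345,77),.014)); print("plate edge",P((203,94),.012),P((356,95),.012))
print("now",AX,pose(.57))
E
```

```text
handle ends [ 0.48596862 -0.18460679  0.168     ] [ 0.42179574 -0.18677517  0.168     ]
axle [ 0.53282882 -0.1578625   0.125     ] [ 0.49722145 -0.15889201  0.125     ]
front screws [ 0.53014013 -0.10161321  0.014     ] [ 0.53515295 -0.21268941  0.014     ]
plate edge [ 0.51750335 -0.09490864  0.012     ] [ 0.52157178 -0.2228849   0.012     ]
now [ 0.451  -0.1605  0.125 ] [ 0.43495457 -0.18805996  0.16509505]
```

```bash
sed -i 's/0.451,-0.1605/0.4535,-0.1605/' h.py; python3 - <<'E'
from h import *
from workcell import *
p=pose(.53); print(p)
bot.servo_line(p+[0,0,.05],ORI); bot.servo_line(p,velocity=.1)
o=get_obs();print(o["wrist_force"],o["position"])
hand.move_gripper(0.0,60); bot.dwell(.3)
o=get_obs();print(o["wrist_force"].round(2),o["position"],o["gripper_width"],o["grip_force"],o["time_s"])
# trial: few steps forward
for q in [.58,.63,.73,.83]:
    bot.servo_line(pose(q),velocity=.05); 
    for k in range(2):
        o=get_obs();f=o["wrist_force"];print(q,o["time_s"],"T %.2f R %.2f X %.2f"%(f@tang(q),f@rad(q),f@EX),np.round(off(o["position"]),4), round(o["gripper_width"],4))
        if k==0: bot.dwell(.1)
E
```

```text
[ 0.43739491 -0.18635607  0.16614035]
[-0.38028732 -1.1731064   0.82647141] [ 0.43780256 -0.18654018  0.1666783 ]
[0.79 1.94 3.07] [ 0.43741373 -0.18626283  0.16620277] 0.019960194834002142 58.615703477407806 3.175
0.58 3.425 T -3.56 R 0.75 X 0.09 [-0.017  -0.0274  0.0418] 0.0199
0.58 3.525 T -4.43 R 0.39 X 0.53 [-0.0169 -0.0274  0.0418] 0.0199
0.63 3.775 T -3.34 R 0.12 X 0.98 [-0.0169 -0.0295  0.0404] 0.0199
0.63 3.875 T -3.90 R -0.21 X 0.39 [-0.0169 -0.0295  0.0404] 0.0201
0.73 4.125 T 1.11 R -3.50 X 3.23 [-0.0169 -0.0336  0.0371] 0.0201
0.73 4.225 T 2.21 R -3.64 X 2.74 [-0.0169 -0.0335  0.0371] 0.0203
0.83 4.475 T 2.48 R -3.46 X 3.07 [-0.0169 -0.037   0.0336] 0.0197
0.83 4.575 T 3.41 R -4.15 X 4.42 [-0.0169 -0.037   0.0336] 0.0196
```

```bash
python3 - <<'E'
from h import *
from workcell import *
def rep(q):
    o=get_obs();f=o["wrist_force"];print("%.2f t%.2f T %.2f R %.2f X %.2f"%(q,o["time_s"],f@tang(q),f@rad(q),f@EX))
for q in [.93,1.03,1.06,1.09,1.12]: bot.servo_line(pose(q),velocity=.02); rep(q)
for q in [1.09,1.06,1.03,1.06,1.09,1.12]: bot.servo_line(pose(q),velocity=.02); rep(q)
E
```

```text
0.93 t4.97 T -1.18 R -3.27 X 2.93
1.03 t5.38 T 0.27 R -3.40 X 4.00
1.06 t5.62 T -0.69 R -4.06 X 3.80
1.09 t5.88 T 0.07 R -3.52 X 4.27
1.12 t6.12 T -0.78 R -4.45 X 4.13
1.09 t6.38 T 4.13 R -4.89 X 4.90
1.06 t6.62 T 4.19 R -3.63 X 4.93
1.03 t6.88 T 5.60 R -4.01 X 4.92
1.06 t7.12 T 0.13 R -3.95 X 3.91
1.09 t7.38 T -0.76 R -4.34 X 3.68
1.12 t7.62 T -1.65 R -4.67 X 3.71
```

```bash
cat > run.py <<'E'
import sys
from h import *
from workcell import *
a,b,n,name=float(sys.argv[1]),float(sys.argv[2]),int(sys.argv[3]),sys.argv[4]
D=[]
for q in np.linspace(a,b,n+1)[1:]:
    bot.servo_line(pose(q),velocity=.026); o=get_obs();f=o["wrist_force"]
    D.append([q,o["time_s"],f@tang(q),f@rad(q),f@EX,o["gripper_width"]])
    if np.linalg.norm(f)>35: print("stop",f); break
D=np.array(D); np.save(name,D); print(D[::1 if n<20 else 2].round(2))
def fit(D):
    q=D[:,0]; x=np.linalg.lstsq(np.c_[np.ones_like(q),np.sin(q),np.cos(q)],D[:,2],rcond=None)[0]; return x
print(fit(D))
E
python3 run.py 1.12 2.9 14 f1.npy
```

```text
[[ 1.25  8.02  1.74 -3.5   3.49  0.02]
 [ 1.37  8.41  2.46 -4.92  4.91  0.02]
 [ 1.5   8.8   3.66 -4.14  5.15  0.02]
 [ 1.63  9.19  3.75 -4.11  5.54  0.02]
 [ 1.76  9.58  4.45 -4.62  4.97  0.02]
 [ 1.88  9.98  3.69 -5.01  4.57  0.02]
 [ 2.01 10.37  3.76 -5.25  5.88  0.02]
 [ 2.14 10.76  3.2  -5.53  3.68  0.02]
 [ 2.26 11.15  3.3  -4.42  3.5   0.02]
 [ 2.39 11.54  3.42 -6.97  2.59  0.02]
 [ 2.52 11.93  3.14 -7.5   2.04  0.02]
 [ 2.65 12.32  2.92 -7.55  1.06  0.02]
 [ 2.77 12.72  1.84 -7.69  0.99  0.02]
 [ 2.9  13.11  1.97 -7.68 -0.05  0.02]]
[-2.07223025  5.38256566 -2.47912345]
```

```bash
cat > thr.py <<'E'
import threading,time,sys
from h import *
from workcell import *
S=[];stop=False
def samp():
    while not stop:
        try: o=get_obs(); S.append((o["time_s"],*off(o["position"])[1:],*o["wrist_force"]))
        except Exception as e: S.append(repr(e)); return
        time.sleep(.002)
t=threading.Thread(target=samp); t.start()
bot.servo_line(pose(3.1),velocity=.02); stop=True; t.join()
S=[s for i,s in enumerate(S) if isinstance(s,str) or i==0 or s[0]!=S[i-1][0]]
print(len(S))
for s in S[::max(1,len(S)//25)]: print(s if isinstance(s,str) else np.round(s,3))
E
timeout 60 python3 thr.py
```

```text
2
[ 1.3108e+01 -1.2000e-02 -4.8000e-02 -1.8200e-01  3.7510e+00  6.9860e+00]
[ 1.3758e+01 -2.0000e-03 -5.0000e-02 -2.6300e-01 -6.1900e-01  7.4020e+00]
```

```bash
python3 - <<'E'
from h import *
from workcell import *
def rep(q,tag):
    o=get_obs();f=o["wrist_force"];print(tag,"%.2f t%.2f T %.2f R %.2f X %.2f"%(q,o["time_s"],f@tang(q),f@rad(q),f@EX))
for q in (3.2,3.1):
    bot.servo_line(pose(q),velocity=.05); rep(q,"move")
    for i in range(7): bot.dwell(.12); rep(q,"dw")
E
```

```text
move 3.20 t14.01 T 1.02 R -7.29 X -0.93
dw 3.20 t14.12 T 1.08 R -6.29 X -1.28
dw 3.20 t14.24 T 1.73 R -7.18 X -1.86
dw 3.20 t14.36 T 1.54 R -7.58 X -0.88
dw 3.20 t14.47 T 1.26 R -8.14 X -1.15
dw 3.20 t14.59 T 2.11 R -7.60 X -1.32
dw 3.20 t14.71 T 0.97 R -7.41 X -1.43
dw 3.20 t14.82 T 0.90 R -6.19 X -1.33
move 3.10 t15.07 T 3.47 R -6.84 X 0.15
dw 3.10 t15.19 T 3.06 R -7.90 X 0.14
dw 3.10 t15.31 T 3.07 R -8.06 X -0.39
dw 3.10 t15.43 T 3.20 R -6.66 X -0.44
dw 3.10 t15.54 T 3.11 R -7.98 X -0.13
dw 3.10 t15.66 T 2.77 R -7.53 X 0.38
dw 3.10 t15.78 T 3.27 R -7.92 X -0.35
dw 3.10 t15.89 T 2.79 R -7.80 X -1.30
```

```bash
sed -i 's/velocity=.026/velocity=.05/' run.py; python3 run.py 3.1 7.1 20 f2.npy
```

```text
[[ 3.300e+00  1.624e+01  1.070e+00 -7.400e+00 -1.890e+00  2.000e-02]
 [ 3.700e+00  1.694e+01  2.150e+00 -6.440e+00 -2.260e+00  2.000e-02]
 [ 4.100e+00  1.764e+01  3.820e+00 -4.740e+00 -3.670e+00  2.000e-02]
 [ 4.500e+00  1.834e+01  3.140e+00 -4.600e-01 -6.020e+00  2.000e-02]
 [ 4.900e+00  1.904e+01  1.150e+00  2.540e+00 -6.420e+00  2.000e-02]
 [ 5.300e+00  1.974e+01 -8.000e-01  1.660e+00 -6.870e+00  2.000e-02]
 [ 5.700e+00  2.044e+01 -2.480e+00 -1.750e+00 -5.150e+00  2.000e-02]
 [ 6.100e+00  2.114e+01 -4.150e+00 -5.320e+00 -4.240e+00  2.000e-02]
 [ 6.500e+00  2.184e+01 -1.990e+00 -6.860e+00 -2.230e+00  2.000e-02]
 [ 6.900e+00  2.254e+01 -2.600e-01 -7.490e+00 -8.700e-01  2.000e-02]]
[ 1.14684249  0.37559338 -2.92378766]
```

```bash
python3 run.py 7.1 .9 31 b.npy; python3 - <<'E'
import numpy as np
f=np.vstack([np.load("f1.npy"),np.load("f2.npy")]);b=np.load("b.npy")[::-1]
g=np.arange(1.3,7.0,.2); F=np.interp(g,f[:,0],f[:,2]);B=np.interp(g,b[:,0],b[:,2])
print(np.c_[g,F,B,(F+B)/2].round(1))
for m,y in(("F",F),("B",B),("M",(F+B)/2)):
    x=np.linalg.lstsq(np.c_[np.ones_like(g),np.sin(g),np.cos(g)],y,rcond=None)[0]
    print(m,x,np.hypot(*x[1:]),"peak q",np.arctan2(x[1],x[2])%6.283)
E
```

```text
[[ 6.900e+00  2.324e+01 -3.330e+00 -4.720e+00 -1.780e+00  2.000e-02]
 [ 6.500e+00  2.394e+01 -3.940e+00 -2.800e-01 -4.070e+00  2.000e-02]
 [ 6.100e+00  2.464e+01 -2.070e+00  2.230e+00 -6.050e+00  2.000e-02]
 [ 5.700e+00  2.534e+01 -3.390e+00  2.940e+00 -5.140e+00  2.000e-02]
 [ 5.300e+00  2.604e+01 -6.520e+00  1.730e+00 -3.960e+00  2.000e-02]
 [ 4.900e+00  2.674e+01 -9.360e+00  2.410e+00 -2.250e+00  2.000e-02]
 [ 4.500e+00  2.744e+01 -7.810e+00  4.690e+00 -3.630e+00  2.000e-02]
 [ 4.100e+00  2.814e+01 -7.280e+00  4.150e+00 -5.240e+00  2.000e-02]
 [ 3.700e+00  2.884e+01 -2.240e+00  4.370e+00 -5.320e+00  2.000e-02]
 [ 3.300e+00  2.954e+01  1.000e+00  2.350e+00 -6.200e+00  2.000e-02]
 [ 2.900e+00  3.024e+01  3.580e+00 -1.380e+00 -5.560e+00  2.000e-02]
 [ 2.500e+00  3.094e+01  4.430e+00 -2.400e+00 -4.100e+00  2.000e-02]
 [ 2.100e+00  3.164e+01  2.400e+00 -5.550e+00 -5.370e+00  2.000e-02]
 [ 1.700e+00  3.234e+01  6.600e-01 -7.430e+00 -2.560e+00  2.000e-02]
 [ 1.300e+00  3.304e+01 -2.420e+00 -8.090e+00 -1.910e+00  2.000e-02]
 [ 9.000e-01  3.374e+01 -3.450e+00 -1.027e+01  2.900e-01  2.000e-
[... 376 characters left out ...]
 2.1  -2.2  -0. ]
 [  3.9   4.4  -3.6   0.4]
 [  4.1   3.8  -7.3  -1.7]
 [  4.3   2.8  -8.9  -3. ]
 [  4.5   3.1  -7.8  -2.3]
 [  4.7   1.9 -10.2  -4.2]
 [  4.9   1.1  -9.4  -4.1]
 [  5.1  -0.1  -8.7  -4.4]
 [  5.3  -0.8  -6.5  -3.7]
 [  5.5  -1.4  -5.2  -3.3]
 [  5.7  -2.5  -3.4  -2.9]
 [  5.9  -4.   -1.9  -3. ]
 [  6.1  -4.2  -2.1  -3.1]
 [  6.3  -2.8  -1.9  -2.3]
 [  6.5  -2.   -3.9  -3. ]
 [  6.7   0.   -4.6  -2.3]
 [  6.9  -0.3  -3.3  -1.8]]
F [ 1.10412126  0.64613201 -2.6406279 ] 2.7185294288365385 peak q 2.9016190016552152
B [-2.31694359  4.21179116 -2.34990206] 4.822989167407417 peak q 2.079710589825123
M [-0.60641116  2.42896159 -2.49526498] 3.482269619724147 peak q 2.36965840871087
```

```bash
cat > loop.py <<'E'
import sys
from h import *
from workcell import *
cur=.9
def go(q,v):
    global cur
    n=max(1,int(np.ceil(abs(q-cur)/.3)))
    for s in np.linspace(cur,q,n+1)[1:]: bot.servo_line(pose(s),velocity=v)
    cur=q; o=get_obs(); return o["wrist_force"]@tang(q),o["time_s"]
cur=float(sys.argv[1])
for c in map(float,sys.argv[2:]):
    go(c-.1,.1)
    r=[go(c+d,.015) for d in (-.05,0,.05,0,-.05,-.1)]
    T=[x[0] for x in r]; print(c,np.round(T,1),"mean",round((T[1]+T[2]+T[3]+T[4])/4,2),"t",r[-1][1])
E
python3 loop.py .9 .9 2.47 4.04 5.6
```

```text
0.9 [-2.1 -1.3 -1.6  3.1  3.4  3.1] mean 0.89 t 35.8917
2.47 [-1.2  1.   0.9  6.3  8.1  7.1] mean 4.07 t 39.4917
4.04 [-1.9 -3.3 -5.   0.4  1.9  1.6] mean -1.52 t 43.0917
5.6 [-6.8 -8.  -7.8 -2.9 -2.2 -1.2] mean -5.22 t 46.6917
```

```bash
python3 - <<'E'
from h import *
from workcell import *
for q in np.linspace(5.5,3.79,8)[1:]: bot.servo_line(pose(q),velocity=.07)
bot.dwell(.5); o=get_obs(); print(o["time_s"],o["gripper_width"],o["grip_force"],o["wrist_force"],np.round(off(o["position"]),4))
c=vision.read_camera("scene"); cv2.imwrite("pics/end.png",cv2.resize(c["frame"][200:340,300:480,::-1],(720,560)))
E
```

```text
49.4667 0.01965438482672647 60.4945501126349 [-5.14846923 -1.00351927 -8.71980315] [-0.0174  0.03   -0.0398]
```

View pics/end.png

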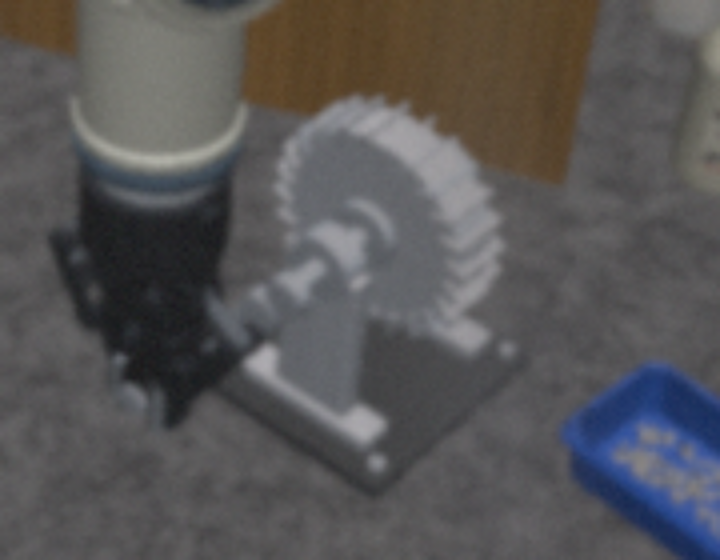

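The picture shows the gripper still holding the handle low and to the left of the axle, with the tray where it was. I'm handing in.

```bash
python3 -c "
from workcell import hand_in
print(hand_in())"
```

```text
the job is handed in; nothing more can be done
None
```

I turned the wheel through a full turn (joint angle past 7 rad), felt the heavy side, and handed in at about 49.5 s of 61 s, still gripping the crank handle at about 60 N with the heavy side estimated straight down (joint angle 3.79 rad); no verdict came back.

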